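# Fit the drill guide over the jig's locating pin and hold it down

## Task

Pick up the yellow drill guide by its black handle, lay it in the channel of the blue rail drilling jig, feel along the channel until the slot under it drops over the hidden locating pin, then press it down against the springs until it sits fully home and level on the jig. Finish while still holding it pressed home by the handle, because the springs lift it as soon as you let go. The guide is brittle: grip it with no more than 60 N, never push it against the jig with more than 45 N, and leave the multimeter and the red screwdriver alone.

Things in the scene. Friction and masses are not known exactly. Their poses are not given: they have to be found in the camera images.
- cover: loose drill guide: yellow plastic block 100 (x) x 60 (y) x 18 (z) mm, about 0.2 kg, steel drill bushes near its corners standing up to 20 mm, black bar handle on top. Origin: centre of the underside, z up; the same either way round. It starts flat on the worktop (z = 0). Grip it with at most 60 N (the two fingers together never over 130 N), and never push it on the jig with over 45 N
- cover_handle (a point): middle of the guide's handle, 41 mm above its underside: a good place for the TCP in a grasp. The handle is a bar 54 mm long (guide's x), 18 mm wide (y), from 18 to 48 mm above the underside: pinch it across y, from above
- cover_slot (a point): centre of the mouth of the guide's blind slot, in the middle of its underside (not seen from above): 14 mm long in the guide's x, 19 mm wide in y, 14 mm deep, mouth bevelled by 1.5 mm
- jig: rail drilling jig, fixed to the worktop: blue base 170 (x) x 94 (y) x 12 mm, origin at the centre of its underside, at z = 0; x runs along its channel. Two aluminium fences 150 mm long, 65 mm apart (straight to z = 34 mm, flared lips to z = 40 mm) form the channel, open at both ends; the guide goes in with its x along the jig's x, 2.5 mm play on each side
- channel (a point): middle of the jig's channel, 20 mm above the worktop, level with the two fixed dark landings along its sides, on which the guide's underside rests when fully home (underside at z = 20 mm)
- pin_track (a point): middle of the pin's track, at the height of the pin's top (z = 32 mm). The upright steel pin, 10 mm thick with a bullet nose 5 mm across at the tip, stands on the channel's centre line anywhere from -14 to +14 mm of here along the jig's x; where is not reported. Off the pin the guide stops with its underside at z = 32 mm; with the slot within 2 mm of the pin it drops to the rail at 26 mm
- rail_rest (a joint): how far the steel mounting rail on its spring rest in the channel is pressed down (m): 0 at rest, 0.006 when the guide is fully home on the landings. It takes about 3 N on top of the guide's weight to start it and 9 N to hold it at 0.006
- rail_top (a point): centre of the mounting rail's top (flange) face, 26 mm above the worktop at rest, 20 mm when fully pressed. The rail is 148 mm long, 36 mm wide, punched with a 56 mm long slot through which the pin stands
- multimeter: yellow and black multimeter lying on the worktop, 150 x 78 x 48 mm, origin at the centre of its underside; leave it alone
- screwdriver_1: red screwdriver lying on the worktop, 201 x 27 x 28 mm, its length along its x, origin under its middle; leave it alone
There are look-alikes about, which are no part of the job. Of the things that look like the jig, the larger one is meant.

How it is judged:
By the outcome, as a careful person would: the job done as asked, in the order asked, and still so for the second after the job is handed in, while the arm keeps its last pose, push and grip.
It also fails if it takes over 61 s, if anything falls off the work surface, if the arm or the gripper's body presses on something with over 40 N, if the wrist force passes 120 N, or if a joint passes its speed limit or range.

## Robot

A 6-joint arm with a two-finger parallel gripper is mounted at the origin on a cart in front of the work surface, level with it; the furniture and walls round the work are solid. World frame = base frame: x ahead of the robot, y to its left, z up, the work surface at z = 0. Lengths are in m, angles in degrees, forces in N, time in s.
With the tool pointing down it reaches from about 0.375 to 0.825 m from the base axis. Payload 5.5 kg.
Tool frame: the origin (TCP) lies between the finger pads, 19 mm behind the fingertips; this is the grasp point; z points along the fingers, y is the line along which they close (so a half turn about z gives the same grasp; the last joint's range is limited). The gripper opens to 85 mm and grips with 20 to 120 N. Pads are 22 mm wide; open, the fingers measure 114 mm over their backs; the gripper's body (76 mm by 85 mm) begins 54 mm behind the grasp point. The pads swing forward as they close: fully open they stand 13 mm farther back than shut.
Start: joints at [-73.396, 17.962, -2.699, 69.339, 0, 90], TCP at [0.171, -0.575, 0.25] pointing down, gripper open.
Joint ranges: [-152.73, 152.73], [-39.44, 99.34], [-58.76, 71.6], [-118.89, 123.64], [-81.53, 83.1], [-180, 180]. Speed limits (degrees/s): [136.94, 136.94, 172.46, 180, 180, 180].

## Interface

Orientations are given as a 3x3 rotation matrix whose columns are the frame's x, y, z axes.
In Python, from plant import sensors, viewer, manip gives the robot as it stands. The module is installed in compiled form; this text tells all that it offers.
- The arm moves only by the tool arm_command, never from a script. Its argument "commands" is a list of rows, each a list of 2 entries, a list of its own where there are three numbers: the shift along the tool's x, y, z in mm, then the turn, a rotation vector about the tool's x, y, z in rad. A call has 1 to 5 rows; each row shifts and turns the commanded pose from where the row before left it, along the tool's axes as they then stand; what a row does not reach is not made up. A row lasts 1/8 s, in which the tool goes at most 62.5 mm and 10.7 degrees, less where a joint would pass 70% of its speed; a pose out of reach is approached as far as the arm can. A call with a gripper value outside its range is refused whole. "gripper" is the closure, from 0 (fully open) to 1 (shut), set as the call begins (left out, the last holds). The fingers move at their own pace and stop on an object; "squeeze" is the grip in N (left out, the last holds). Time passes only in rows, so rows that do not move let the fingers close. It gives the time, the measured TCP pose, the force, the opening and the grip force at its end, in the units of the state.
- sensors.state(): the state, without advancing time (a new reading comes with each control period).
- viewer.camera(name): name is "side" or "top" or "wrist"; returns the picture (400x640x3 uint8, red, green, blue); there is no depth.
- viewer.calibration(name): a dict with "K" (3x3 intrinsics, pixels), "R" (3x3) and "t" (3): a world point X has camera coordinates R X + t; the wrist camera has in their place "T_tool_cam" (4x4, takes a point from camera to tool coordinates, whose origin is the TCP and whose axes are the flange's). Camera axes: x right, y down, z forward; pixel columns grow to the right and rows downward; lengths in m; the calibration is good to about 2 mm. A picture is of the moment at which its call begins: read the wrist's pose just before it. calibration takes no time and is no camera call.
- manip.hand_in(): hands the job in; it is judged then, once.
The state is a dict: "time_s": time; "joints": joint angles; "qvel": joint speeds; "effort": joint torques, N m; "position": TCP position; "ee_rot": TCP orientation; "force": force on the tool from outside, world axes, zero at the start; "ft_torque": the same for the moment, N m; "width": finger opening in m; "grasp_force": force on a finger pad.
Only numpy, scipy, OpenCV 4.12 (cv2) and the standard library are available. Lean on these libraries where they do the work, as an engineer would, in place of code of your own. Each camera call takes 0.05 s, during which the arm holds its last target. There are 200 camera calls.

## Working session

There is one attempt and no reset: what is moved stays moved. The work goes in short steps, Python scripts to look and compute and a tool call to move; the robot and the scene stay as the last step left them, time stands still between calls to the robot, and variables do not carry over. Pictures are saved under pics/ and viewed, at most 10 in all, crops included, and the job is handed in when it is done.

Besides the shell and the picture viewer there is one more tool, called after "Request:" in YAML: its name, and indented under it one key for each argument. arm_command: Moves the arm, as the interface text tells. Its arguments: {"type":"object","properties":{"commands":{"type":"array"},"gripper":{"type":"number"},"squeeze":{"type":"number"}},"required":["commands"]}

```bash
mkdir -p pics; python3 - <<'E'
from plant import sensors, viewer
import cv2,numpy as np
for n in("top","side"):
    im=viewer.camera(n); cv2.imwrite(f"pics/{n}0.png",im[:,:,::-1])
    c=viewer.calibration(n); print(n,np.round(c["K"],1).tolist(),np.round(c["R"],3).tolist(),np.round(c["t"],3))
print(viewer.calibration("wrist")); s=sensors.state();print(s["time_s"],s["position"],np.round(s["ee_rot"],3),s["force"])
E
```

```text
top [[422.8, 0.0, 311.8], [0.0, 422.8, 194.1], [0.0, 0.0, 1.0]] [[-0.012, -1.0, 0.025], [-0.988, 0.008, -0.157], [0.157, -0.026, -0.987]] [0.126 0.558 1.065]
side [[419.5, 0.0, 318.7], [0.0, 419.5, 199.1], [0.0, 0.0, 1.0]] [[0.924, -0.382, 0.004], [-0.239, -0.585, -0.775], [0.299, 0.716, -0.632]] [-0.459  0.278  0.709]
{'K': array([[302.021477  ,   0.        , 322.25706852],
       [  0.        , 302.021477  , 203.54980208],
       [  0.        ,   0.        ,   1.        ]]), 'T_tool_cam': array([[-4.54413133e-04, -9.60276778e-01, -2.79048927e-01,
         7.06781625e-02],
       [ 9.99999878e-01, -4.89962228e-04,  5.76467788e-05,
         1.13706091e-04],
       [-1.92080297e-04, -2.79048867e-01,  9.60276883e-01,
        -1.23523263e-01],
       [ 0.00000000e+00,  0.00000000e+00,  0.00000000e+00,
         1.00000000e+00]])}
0.1 [ 0.17134063 -0.57450969  0.24920966] [[ 0.958  0.286 -0.   ]
 [ 0.286 -0.958  0.001]
 [ 0.    -0.002 -1.   ]] [-0.21142863 -0.28498947 -0.353821  ]
```

View pics/top0.png

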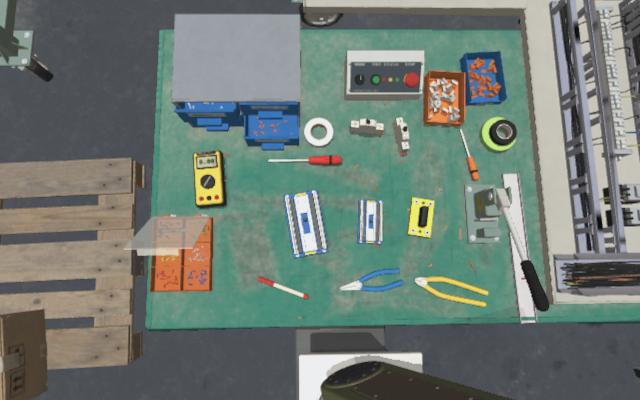

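View pics/side0.png

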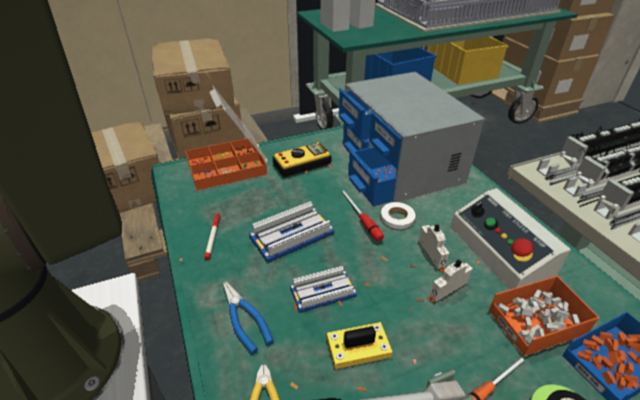

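The top view shows the guide at about (421,217), the larger jig at (306,223), and a smaller look-alike at (370,221). The screwdriver is at (306,160) and the multimeter at (209,178). Next I'll localise the guide and the jig.

```bash
cat > h.py <<'E'
from plant import sensors, viewer
import cv2,numpy as np
def ray(n,uv,s=None):
    c=viewer.calibration(n); uv=np.atleast_2d(uv).astype(float)
    d=np.c_[uv,np.ones(len(uv))]@np.linalg.inv(c["K"]).T
    if n=="wrist":
        T=c["T_tool_cam"];R=s["ee_rot"]@T[:3,:3];o=s["ee_rot"]@T[:3,3]+s["position"];return o,d@R.T
    return -c["R"].T@c["t"],d@c["R"]
def onz(n,uv,z,s=None):
    o,d=ray(n,uv,s); return o+d*((z-o[2])/d[:,2])[:,None]
def mask(im,lo,hi,box):
    m=cv2.inRange(cv2.cvtColor(im,cv2.COLOR_RGB2HSV),lo,hi); k=np.zeros_like(m); x0,y0,x1,y1=box
    k[y0:y1,x0:x1]=m[y0:y1,x0:x1]; return k
def rect(n,m,z,s=None):
    v,u=np.nonzero(m); P=onz(n,np.c_[u,v],z,s)[:,:2]
    (c,sz,a)=cv2.minAreaRect((P*1000).astype(np.float32))
    if sz[0]<sz[1]: sz=sz[::-1];a+=90
    return np.round(c,1),np.round(sz,1),round((a+90)%180-90,1)
E
python3 - <<'E'
from h import *
im=cv2.imread("pics/top0.png")[:,:,::-1].copy()
Y=((20,120,110),(35,255,255))
print("guide",rect("top",mask(im,*Y,(400,185,445,250)),.018))
print("handle",rect("top",mask(im,(0,0,0),(180,255,70),(408,197,434,240)),.048))
m=mask(im,(100,110,40),(125,255,255),(275,180,340,265)); print("jig blue",rect("top",m,.012))
E
```

```text
guide (array([ 498.8, -170.6]), array([100.8,  61.6]), -9.9)
handle (array([ 497.7, -168.2]), array([51.8, 19.8]), -9.5)
jig blue (array([486.3, 137.6]), array([169.8,  93.6]), 9.4)
```

Request:
arm_command:
  commands:
    - [[52,-36,0],[0,0,0]]
    - [[52,-36,0],[0,0,0]]
    - [[52,-36,0],[0,0,0]]
    - [[52,-36,0],[0,0,0]]
    - [[52,-36,0],[0,0,0.1]]
  gripper: 0
  squeeze: 45

```text
time_s: 0.72
position: [0.373, -0.341, 0.2567]
ee_rot: [[0.983, 0.182, 0.013], [0.182, -0.983, -0.024], [0.008, 0.026, -1.0]]
force: [1.4, 3.5, -0.4]
width: 0.0856
grasp_force: 0.0
```

```bash
python3 - <<'E'
from h import *
s=sensors.state();print(s["time_s"],s["joints"],s["position"],np.round(s["ee_rot"],3),s["grasp_force"])
E
```

```text
0.725 [-42.10699281   6.42092066 -16.28754815  65.85048853  -0.52229893
 127.3967382 ] [ 0.37303762 -0.34098409  0.25666212] [[ 0.983  0.182  0.013]
 [ 0.182 -0.983 -0.024]
 [ 0.008  0.026 -1.   ]] 0.0
```

Request:
arm_command:
  commands:
    - [[38,-36,0],[0,0,0]]
    - [[38,-36,0],[0,0,0]]
    - [[38,-36,0],[0,0,0]]
    - [[38,-36,0],[0,0,0]]
    - [[0,0,0],[0,0,-0.18]]

```text
time_s: 1.35
position: [0.4905, -0.1581, 0.2495]
ee_rot: [[0.929, 0.37, -0.0], [0.37, -0.929, 0.001], [0.0, -0.001, -1.0]]
force: [-0.6, -0.4, -0.5]
width: 0.0855
grasp_force: 0.0
```

Request:
arm_command:
  commands:
    - [[0,0,0],[0,0,-0.18]]
    - [[0,0,0],[0,0,-0.18]]
    - [[0,0,0],[0,0,-0.18]]
    - [[0,0,0],[0,0,-0.18]]
    - [[0,0,0],[0,0,-0.18]]

```text
time_s: 1.98
position: [0.4886, -0.1609, 0.2496]
ee_rot: [[0.291, 0.957, -0.001], [0.957, -0.291, 0.0], [-0.0, -0.001, -1.0]]
force: [0.2, 1.3, 1.0]
width: 0.0855
grasp_force: 0.0
```

Request:
arm_command:
  commands:
    - [[0,0,0],[0,0,-0.18]]
    - [[0,0,0],[0,0,-0.18]]
    - [[0,0,0],[0,0,-0.18]]
    - [[0,0,0],[0,0,-0.18]]
    - [[0,0,0],[0,0,-0.18]]

```text
time_s: 2.6
position: [0.4887, -0.1609, 0.2496]
ee_rot: [[-0.569, 0.823, -0.001], [0.823, 0.569, 0.0], [0.001, -0.001, -1.0]]
force: [0.6, -0.9, -0.2]
width: 0.0853
grasp_force: 0.0
```

Request:
arm_command:
  commands:
    - [[0,0,0],[0,0,-0.18]]
    - [[0,0,0],[0,0,-0.18]]
    - [[0,0,0],[0,0,-0.18]]
    - [[0,0,0],[0,0,-0.18]]
    - [[0,0,0],[0,0,0]]

```text
time_s: 3.22
position: [0.4887, -0.1609, 0.2497]
ee_rot: [[-0.968, 0.251, -0.001], [0.251, 0.968, 0.0], [0.001, 0.0, -1.0]]
force: [-0.4, -0.0, 0.6]
width: 0.0853
grasp_force: 0.0
```

```bash
python3 - <<'E'
from h import *
s=sensors.state();im=viewer.camera("wrist");cv2.imwrite("pics/w1.png",im[:,:,::-1])
print(s["time_s"],s["joints"].round(1) if hasattr(s["joints"],'round') else s["joints"],s["position"],np.round(s["ee_rot"],3))
m=mask(im,(20,120,90),(35,255,255),(0,0,640,400)); n,l,st,c=cv2.connectedComponentsWithStats(m);i=1+np.argmax(st[1:,4]);print(st[i])
print(rect("wrist",l==i,.018,s))
x,y,w,h,_=st[i];print(rect("wrist",mask(im,(0,0,0),(180,255,70),(x+8,y+8,x+w-8,y+h-8)),.048,s))
E
```

```text
3.225 [-18.2   8.8 -14.4  66.8  -0.   -3.7] [ 0.48870334 -0.16094061  0.24966661] [[-0.968  0.251 -0.001]
 [ 0.251  0.968  0.   ]
 [ 0.001  0.    -1.   ]]
[ 287  144   57   85 2907]
(array([ 499.1, -171.7]), array([101.1,  60.1]), -9.8)
(array([ 492.8, -169.5]), array([74.1, 37.8]), -10.5)
```

View pics/w1.png

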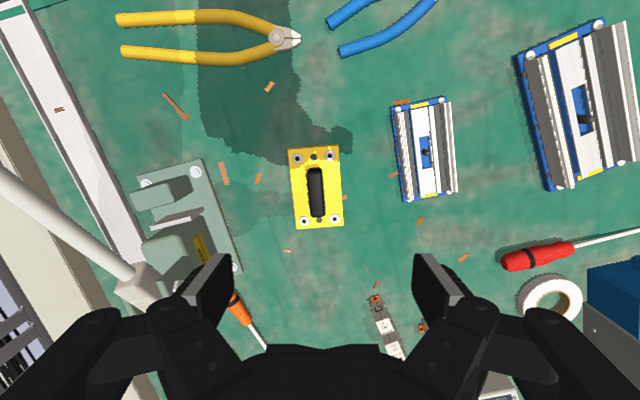

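Guide confirmed at (316,188) in the wrist view, with the larger jig at upper right. I'll align and descend.

Request:
arm_command:
  commands:
    - [[-12.7,-7.5,0],[0,0,-0.082]]
    - [[0,0,50],[0,0,0]]
    - [[0,0,50],[0,0,0]]
    - [[0,0,40],[0,0,0]]
    - [[0,0,0],[0,0,0]]
  gripper: 0.3

```text
time_s: 3.9
position: [0.4965, -0.1705, 0.1072]
ee_rot: [[-0.985, 0.171, -0.006], [0.171, 0.985, 0.002], [0.007, 0.001, -1.0]]
force: [0.5, -0.4, 0.1]
width: 0.0599
grasp_force: 0.0
```

```bash
python3 - <<'E'
from h import *
s=sensors.state();im=viewer.camera("wrist");cv2.imwrite("pics/w2.png",im[:,:,::-1])
print(s["time_s"],s["position"],np.round(s["ee_rot"],3),s["width"])
m=mask(im,(20,120,90),(35,255,255),(0,0,640,400)); n,l,st,c=cv2.connectedComponentsWithStats(m);i=1+np.argmax(st[1:,4]);print(st[i])
print(rect("wrist",l==i,.018,s))
E
```

```text
3.9 [ 0.49651988 -0.17045933  0.10715777] [[-0.985  0.171 -0.006]
 [ 0.171  0.985  0.002]
 [ 0.007  0.001 -1.   ]] 0.05993370532864981
[ 279  152   85  129 7203]
(array([ 499.2, -171.7]), array([100.5,  59.9]), -9.8)
```

View pics/w2.png

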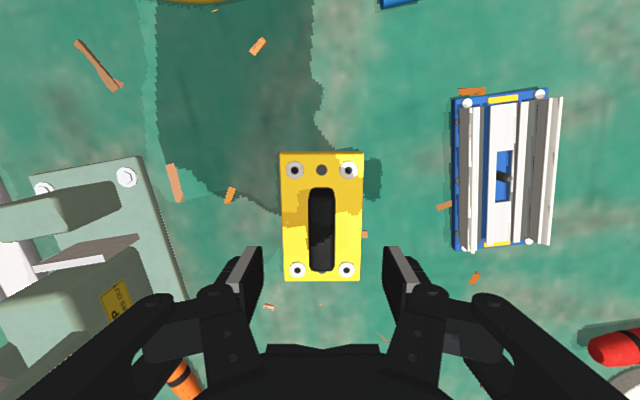

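The guide is centred under the fingers, with its handle at (321,230). I'll go down to the grasp height.

Request:
arm_command:
  commands:
    - [[0,0,35],[0,0,0]]
    - [[0,0,25],[0,0,0]]
    - [[0,0,0],[0,0,0]]

```text
time_s: 4.32
position: [0.4995, -0.1715, 0.0506]
ee_rot: [[-0.985, 0.17, -0.0], [0.17, 0.985, 0.0], [0.0, 0.0, -1.0]]
force: [0.2, -0.4, -0.0]
width: 0.0593
grasp_force: 0.0
```

Request:
arm_command:
  commands:
    - [[0,0,8.5],[0,0,0]]
    - [[0,0,0],[0,0,0]]
    - [[0,0,0],[0,0,0]]
  gripper: 1
  squeeze: 45

```text
time_s: 4.7
position: [0.5002, -0.1717, 0.0425]
ee_rot: [[-0.986, 0.169, 0.002], [0.169, 0.986, -0.0], [-0.002, -0.0, -1.0]]
force: [-1.0, 0.3, 4.1]
width: 0.0173
grasp_force: 45.6
```

Request:
arm_command:
  commands:
    - [[0,0,0],[0,0,0]]
    - [[0,0,0],[0,0,0]]
    - [[0,0,0],[0,0,0]]

```text
time_s: 5.08
position: [0.5002, -0.1717, 0.0425]
ee_rot: [[-0.986, 0.169, 0.002], [0.169, 0.986, -0.0], [-0.002, -0.0, -1.0]]
force: [-1.5, 0.4, 6.2]
width: 0.017
grasp_force: 45.7
```

Request:
arm_command:
  commands:
    - [[0,0,-10],[0,0,0]]
    - [[0,0,-30],[0,0,0]]
    - [[0,0,-40],[0,0,0]]
    - [[0,0,-30],[0,0,0]]
    - [[0,0,0],[0,0,0]]

```text
time_s: 5.7
position: [0.501, -0.172, 0.1541]
ee_rot: [[-0.986, 0.169, 0.004], [0.169, 0.986, -0.002], [-0.005, -0.001, -1.0]]
force: [0.7, 0.4, -1.9]
width: 0.0169
grasp_force: 44.8
```

```bash
python3 - <<'E'
from h import *
s=sensors.state();im=viewer.camera("wrist");cv2.imwrite("pics/w3.png",im[:,:,::-1])
print(s["time_s"],s["position"],s["force"],s["ft_torque"],s["grasp_force"])
m=mask(im,(20,120,90),(35,255,255),(200,100,450,400)); n,l,st,c=cv2.connectedComponentsWithStats(m);i=1+np.argmax(st[1:,4]);print(st[i])
print(rect("wrist",l==i,s["position"][2]-.0235,s))
E
```

```text
5.7 [ 0.50103306 -0.17203187  0.15410631] [ 0.74516384  0.38386268 -1.92822417] [-0.0014725  -0.01994766  0.02113559] 44.785698652267456
[ 262  156  121  121 8284]
(array([ 481.7, -168.9]), array([65.2, 58.9]), -9.7)
```

View pics/w3.png

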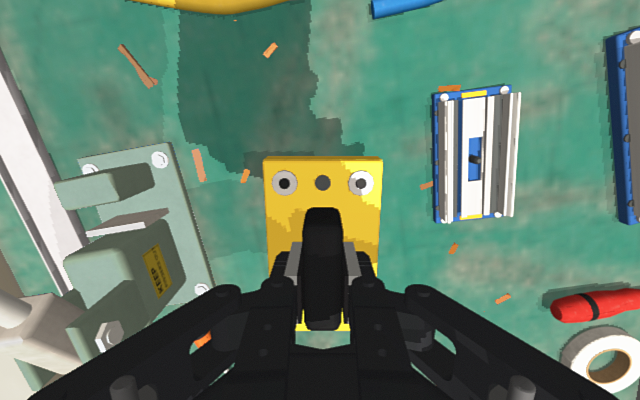

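Request:
arm_command:
  commands:
    - [[10,57,0],[0,0,-0.08]]
    - [[10,57,0],[0,0,-0.08]]
    - [[6,57,0],[0,0,-0.08]]
    - [[0,20,0],[0,0,-0.097]]
    - [[0,0,0],[0,0,0]]

```text
time_s: 6.38
position: [0.486, 0.0224, 0.1499]
ee_rot: [[-0.986, -0.169, -0.003], [-0.169, 0.986, -0.0], [0.003, 0.0, -1.0]]
force: [0.3, -0.2, -2.3]
width: 0.017
grasp_force: 45.2
```

```bash
python3 - <<'E'
from h import *
s=sensors.state();im=viewer.camera("wrist");bgr=im[:,:,::-1]
print(s["time_s"],s["position"],np.round(s["ee_rot"],3),s["force"])
np.savez("pics/w4.npz",im=im,p=s["position"],R=s["ee_rot"])
m=mask(im,(100,110,40),(125,255,255),(400,0,640,330)); n,l,st,c=cv2.connectedComponentsWithStats(m);print(st[st[:,4]>100])
cv2.imwrite("pics/w4.png",cv2.resize(bgr[50:350,380:],None,fx=2.5,fy=2,interpolation=cv2.INTER_CUBIC)[:, :])
E
```

```text
6.375 [0.48597014 0.02236988 0.14991022] [[-0.986 -0.169 -0.003]
 [-0.169  0.986 -0.   ]
 [ 0.003  0.    -1.   ]] [ 0.32133643 -0.23854292 -2.26527462]
[[     0      0    640    400 253267]
 [   400    125    114    160   1883]
 [   442    194     22     40    616]
 [   439    233     18     18    206]]
```

View pics/w4.png

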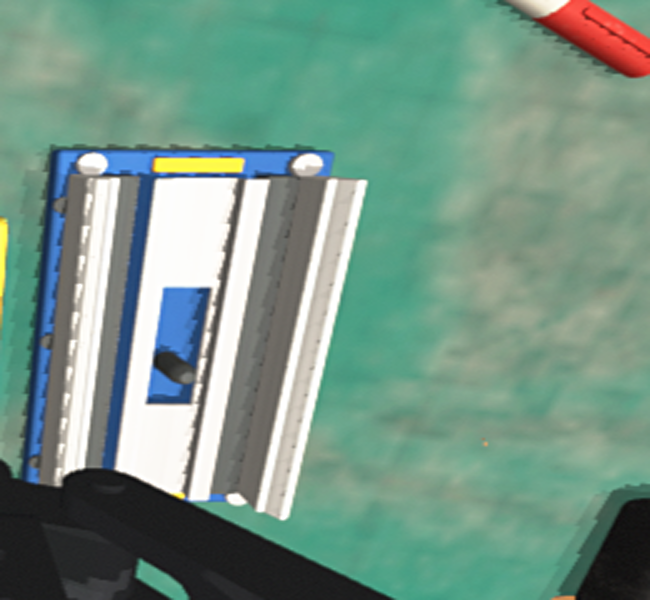

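The crop shows the larger jig's channel. The pin stands in the rail slot with its tip at about crop (186,377), and the slot corners are (162,287), (212,287), (195,404) and (148,404). I'll turn these into positions.

```bash
python3 - <<'E'
from h import *
d=np.load("pics/w4.npz");s=dict(position=d["p"],ee_rot=d["R"])
f=lambda L:np.array(L,float)/[2.5,2]+[380,50]
S=onz("wrist",f([(162,287),(212,287),(195,404),(148,404)]),.026,s)*1000;print(S.round(1),"mean",S.mean(0).round(1))
B=onz("wrist",f([(54,151),(332,152)]),.012,s)*1000;print("near base corners",B.round(1))
e=np.array([np.cos(np.radians(9.5)),np.sin(np.radians(9.5))]);n=np.array([-e[1],e[0]])
b=B.mean(0)[:2]+85*e;print("centre from base",b)
P=onz("wrist",f([(186,377)]),.032,s)[0,:2]*1000;print("pin",P)
for c in (S.mean(0)[:2],b,np.array([486.3,137.6])): print(c,"pin in jig",(P-c)@e,(P-c)@n)
v=B[0]-B[1];print("ang",np.degrees(np.arctan2(v[1],v[0]))+90)
im=cv2.imread("pics/top0.png")[:,:,::-1].copy()
v,u=np.nonzero(mask(im,(0,0,0),(180,255,75),(295,200,317,245)));print(len(u),[(a,b) for a,b in zip(u,v)][:30])
E
```

```text
[[460.3 122.9  26. ]
 [457.5 139.5  26. ]
 [510.5 149.6  26. ]
 [513.3 133.   26. ]] mean [485.4 136.2  26. ]
near base corners [[412.1  77.1  12. ]
 [396.7 169.2  12. ]]
centre from base [488.23455649 137.20180337]
pin [496.48936791 139.44902968]
[485.40395637 136.24838859] pin in jig 11.461639930064894 1.327125583484539
[488.23455649 137.20180337] pin in jig 8.512500963046287 0.8539700828721883
[486.3 137.6] pin in jig 10.354804776136772 0.14194056771037533
ang 9.445142884564646
1 [(np.int64(305), np.int64(220))]
```

Request:
arm_command:
  commands:
    - [[-11.4,56.6,0],[0,0,0.005]]
    - [[-11.5,56.6,0],[0,0,0]]
    - [[0,0,30],[0,0,0]]
    - [[0,0,25],[0,0,0]]
    - [[0,0,0],[0,0,0]]

```text
time_s: 7.05
position: [0.4894, 0.1349, 0.0941]
ee_rot: [[-0.987, -0.159, -0.005], [-0.159, 0.987, -0.002], [0.005, -0.001, -1.0]]
force: [0.3, -0.7, -2.7]
width: 0.0173
grasp_force: 45.6
```

```bash
python3 - <<'E'
from h import *
s=sensors.state();im=viewer.camera("wrist");print(s["time_s"],s["position"],np.round(s["ee_rot"],3),s["force"])
cv2.imwrite("pics/w5.png",im[100:400,140:500][:,:,::-1].repeat(2,0).repeat(2,1))
im2=viewer.camera("side")
cv2.imwrite("pics/s5.png",cv2.resize(im2[170:280,230:360][:,:,::-1],None,fx=5,fy=5,interpolation=cv2.INTER_CUBIC))
E
```

```text
7.05 [0.48944734 0.13490308 0.0941082 ] [[-0.987 -0.159 -0.005]
 [-0.159  0.987 -0.002]
 [ 0.005 -0.001 -1.   ]] [ 0.29071985 -0.68127008 -2.69309146]
```

View pics/w5.png

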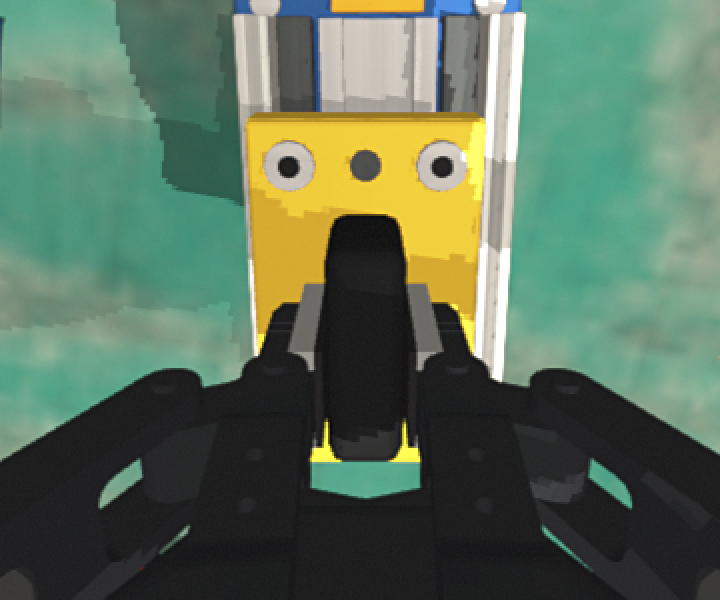

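The guide hangs over the channel, slightly left of it: yellow edges at 248/485, rail edges at 318/440. I'll quantify the lateral offset and angle.

```bash
python3 - <<'E'
from h import *
s=sensors.state();R=s["ee_rot"];p=s["position"]
f=lambda L:np.array(L,float)/2+[140,100]
def T(L,z): return ((onz("wrist",f(L),z,s)-p)@R*1000).round(1).tolist()
print("rail",T([(318,15),(320,110),(440,15),(438,110)],.026))
print("base far corners",T([(233,12),(524,12)],.012))
print("guide top corners",T([(248,117),(485,117)],p[2]-.0245))
im=cv2.imread("pics/w5.png")[::2,::2,::-1]
for r in (15,30,45): print([tuple(im[r,c]) for c in range(154,226,2)][:10])
E
```

```text
rail [[75.9, -14.4, 70.6], [47.0, -14.4, 70.6], [75.9, 22.9, 70.6], [47.0, 23.3, 70.5]]
base far corners [[77.2, -43.3, 84.6], [77.2, 52.1, 84.6]]
guide top corners [[51.0, -28.7, 24.5], [51.0, 29.3, 24.5]]
[(np.uint8(78), np.uint8(78), np.uint8(74)), (np.uint8(41), np.uint8(52), np.uint8(75)), (np.uint8(57), np.uint8(87), np.uint8(131)), (np.uint8(214), np.uint8(204), np.uint8(194)), (np.uint8(202), np.uint8(195), np.uint8(187)), (np.uint8(203), np.uint8(196), np.uint8(189)), (np.uint8(207), np.uint8(199), np.uint8(191)), (np.uint8(212), np.uint8(204), np.uint8(195)), (np.uint8(204), np.uint8(196), np.uint8(188)), (np.uint8(203), np.uint8(197), np.uint8(188))]
[(np.uint8(83), np.uint8(84), np.uint8(80)), (np.uint8(42), np.uint8(45), np.uint8(54)), (np.uint8(41), np.uint8(76), np.uint8(126)), (np.uint8(182), np.uint8(179), np.uint8(181)), (np.uint8(201), np.uint8(194), np.uint8(185)), (np.uint8(198), np.uint8(192), np.uint8(184)), (np.uint8(203), np.uint8(196), np.uint8(188)), (np.uint8(207), np.uint8(200), np.uint8(191)), (np.uint8(204), np.uint8(198), np.uint8(188)), (np.uint8(203), np.uint8(195), np.uint8(188))]
[(np.uint8(84), np.uint8(84), np.uint8(82)), (np.uint8(60), np.uint8(61), np.uint8(60)), (np.uint8(41), np.uint8(77), np.uint8(126)), (np.uint8(154), np.uint8(158), np.uint8(166)), (np.uint8(202), np.uint8(193), np.uint8(185)), (np.uint8(197), np.uint8(190), np.uint8(182)), (np.uint8(200), np.uint8(192), np.uint8(185)), (np.uint8(204), np.uint8(196), np.uint8(188)), (np.uint8(202), np.uint8(196), np.uint8(187)), (np.uint8(182), np.uint8(177), np.uint8(168))]
```

View pics/s5.png

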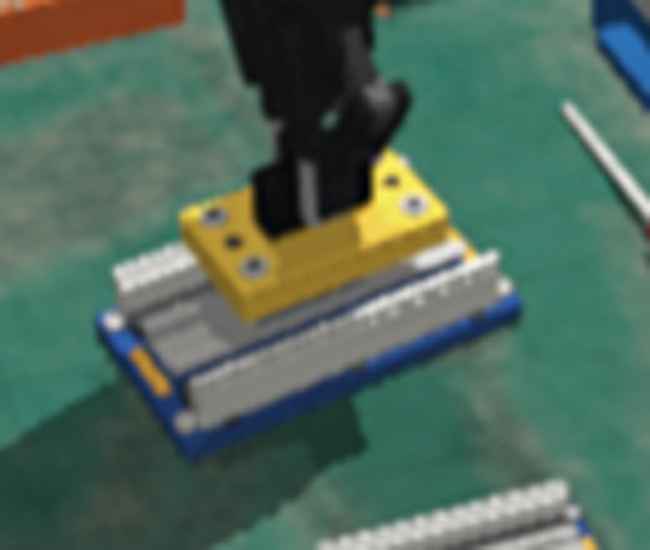

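The side view agrees: the guide is parallel to the channel. I'll shift it laterally and settle.

Request:
arm_command:
  commands:
    - [[0,2.5,5],[0,0,0]]
    - [[0,0,0],[0,0,0]]
    - [[0,0,0],[0,0,0]]

```text
time_s: 7.52
position: [0.4914, 0.139, 0.092]
ee_rot: [[-0.987, -0.161, 0.001], [-0.161, 0.987, 0.0], [-0.001, 0.0, -1.0]]
force: [0.3, -0.3, -2.3]
width: 0.0169
grasp_force: 45.7
```

```bash
python3 - <<'E'
from h import *
s=sensors.state();im=viewer.camera("wrist");print(s["time_s"],s["position"],np.round(s["ee_rot"],4).tolist(),s["force"])
R=s["ee_rot"];p=s["position"]
g=im.astype(int)
for r in (112,120,130,140):
    b=g[r,:,2]-g[r,:,0]; c=np.nonzero(b[270:420]>40)[0]+270; print(r,c)
    y=g[r+50,:,0]-g[r+50,:,2]; yy=np.nonzero(y[240:420]>80)[0]+240; print("Y",yy[[0,-1]])
b=g[:130,322,2]-g[:130,322,0];print("rows blue",np.nonzero(b>40)[0][[0,-1]])
E
```

```text
7.525 [0.49138848 0.13903006 0.09195251] [[-0.9869, -0.1614, 0.0007], [-0.1614, 0.9869, 0.0002], [-0.0007, 0.0, -1.0]] [ 0.2740659  -0.3017086  -2.25287035]
112 [290 291 292 353 354 355 398 399 400 401 402 403 404 405 406 407 408 409
 410 411 412 413 414 415 416 417 418 419]
Y [263 382]
120 [291 292 353 354 355 397 398 399 400 401 402 403 404 405 406 407 408 409
 410 411 412 413 414 415 416 417 418 419]
Y [263 382]
130 [291 292 353 354 397 398 399 400 401 402 403 404 405 406 407 408 409 410
 411 412 413 414 415 416 417 418 419]
Y [264 381]
140 [291 292 293 353 354 396 397 398 399 400 401 402 403 404 405 406 407 408
 409 410 411 412 413 414 415 416 417 418 419]
Y [264 381]
rows blue [ 86 103]
```

Request:
arm_command:
  commands:
    - [[0,0,8],[0,0,0]]
    - [[0,0,6],[0,0,0]]
    - [[0,0,0],[0,0,0]]
    - [[0,0,1.5],[0,0,0]]
    - [[0,0,0],[0,0,0]]

```text
time_s: 8.2
position: [0.4911, 0.139, 0.076]
ee_rot: [[-0.987, -0.161, 0.0], [-0.161, 0.987, 0.0], [-0.0, 0.0, -1.0]]
force: [0.1, -0.4, -2.7]
width: 0.0171
grasp_force: 45.7
```

Request:
arm_command:
  commands:
    - [[0,0,1],[0,0,0]]
    - [[0,0,0],[0,0,0]]
    - [[0,0,0],[0,0,0]]

```text
time_s: 8.57
position: [0.4911, 0.139, 0.0751]
ee_rot: [[-0.987, -0.162, 0.0], [-0.162, 0.987, 0.0], [-0.0, 0.0, -1.0]]
force: [-0.1, 0.5, -2.9]
width: 0.0171
grasp_force: 45.7
```

Request:
arm_command:
  commands:
    - [[0,0,0.7],[0,0,0]]
    - [[0,0,0],[0,0,0]]
    - [[0,0,0],[0,0,0]]

```text
time_s: 8.95
position: [0.4912, 0.139, 0.0744]
ee_rot: [[-0.987, -0.161, 0.0], [-0.161, 0.987, 0.0], [-0.0, 0.0, -1.0]]
force: [0.3, 0.9, -1.6]
width: 0.0175
grasp_force: 45.8
```

Request:
arm_command:
  commands:
    - [[0,0,0.7],[0,0,0]]
    - [[0,0,0],[0,0,0]]
    - [[0,0,0],[0,0,0]]

```text
time_s: 9.32
position: [0.4913, 0.139, 0.0738]
ee_rot: [[-0.987, -0.161, 0.0], [-0.161, 0.987, 0.0], [-0.0, 0.0, -1.0]]
force: [-1.0, 0.2, 2.2]
width: 0.0174
grasp_force: 46.2
```

The guide has contacted on top of the pin with about 4.5 N. Now I'll slide along the channel in the jig's +x direction (tool -x).

Request:
arm_command:
  commands:
    - [[-1,0,0],[0,0,0]]
    - [[-1,0,0],[0,0,0]]
    - [[-1,0,0],[0,0,0]]
    - [[0,0,0],[0,0,0]]

```text
time_s: 9.82
position: [0.4941, 0.1395, 0.0734]
ee_rot: [[-0.987, -0.161, -0.0], [-0.161, 0.987, -0.0], [0.0, -0.0, -1.0]]
force: [0.0, 0.5, -3.2]
width: 0.0172
grasp_force: 45.6
```

Request:
arm_command:
  commands:
    - [[-1,0,0],[0,0,0]]
    - [[-0.5,0,0],[0,0,0]]
    - [[0,0,0],[0,0,0]]

```text
time_s: 10.2
position: [0.4956, 0.1397, 0.0736]
ee_rot: [[-0.987, -0.161, 0.0], [-0.161, 0.987, 0.0], [-0.0, 0.0, -1.0]]
force: [-0.3, 0.8, -2.0]
width: 0.0172
grasp_force: 45.6
```

The contact force is gone, so the slot edge has reached the nose. I'll feel downward gently.

Request:
arm_command:
  commands:
    - [[0,0,1],[0,0,0]]
    - [[0,0,0],[0,0,0]]
    - [[0,0,0],[0,0,0]]

```text
time_s: 10.58
position: [0.4955, 0.1397, 0.0726]
ee_rot: [[-0.987, -0.161, -0.0], [-0.161, 0.987, 0.0], [0.0, 0.0, -1.0]]
force: [0.3, -0.2, -1.9]
width: 0.0171
grasp_force: 45.6
```

Request:
arm_command:
  commands:
    - [[-1,0,0],[0,0,0]]
    - [[0,0,1],[0,0,0]]
    - [[0,0,0],[0,0,0]]
    - [[0,0,0],[0,0,0]]

```text
time_s: 11.08
position: [0.4965, 0.1399, 0.0716]
ee_rot: [[-0.987, -0.161, -0.0], [-0.161, 0.987, -0.0], [0.0, -0.0, -1.0]]
force: [1.1, -0.2, -2.0]
width: 0.0173
grasp_force: 45.6
```

Request:
arm_command:
  commands:
    - [[0,0,1],[0,0,0]]
    - [[0,0,0],[0,0,0]]
    - [[0,0,0],[0,0,0]]

```text
time_s: 11.45
position: [0.4965, 0.1399, 0.0706]
ee_rot: [[-0.987, -0.161, -0.0], [-0.161, 0.987, 0.0], [0.0, 0.0, -1.0]]
force: [0.6, -0.3, -3.2]
width: 0.0175
grasp_force: 45.6
```

Request:
arm_command:
  commands:
    - [[0,0,1],[0,0,0]]
    - [[0,0,0],[0,0,0]]
    - [[0,0,1],[0,0,0]]
    - [[0,0,0],[0,0,0]]
    - [[0,0,0],[0,0,0]]

```text
time_s: 12.08
position: [0.4966, 0.1399, 0.0686]
ee_rot: [[-0.987, -0.161, 0.0], [-0.161, 0.987, 0.0], [-0.0, 0.0, -1.0]]
force: [-0.3, -0.7, -1.6]
width: 0.0174
grasp_force: 45.8
```

It has dropped over the pin, with the underside at about 26 mm. Now I'll press against the springs.

Request:
arm_command:
  commands:
    - [[0,0,1],[0,0,0]]
    - [[0,0,1],[0,0,0]]
    - [[0,0,1],[0,0,0]]
    - [[0,0,0],[0,0,0]]
    - [[0,0,0],[0,0,0]]

```text
time_s: 12.7
position: [0.4966, 0.1399, 0.0659]
ee_rot: [[-0.987, -0.162, 0.0], [-0.162, 0.987, 0.0], [-0.0, 0.0, -1.0]]
force: [-2.1, -0.9, 5.7]
width: 0.0174
grasp_force: 46.6
```

Request:
arm_command:
  commands:
    - [[0,0,1],[0,0,0]]
    - [[0,0,1],[0,0,0]]
    - [[0,0,0],[0,0,0]]
    - [[0,0,0],[0,0,0]]

```text
time_s: 13.2
position: [0.4966, 0.1399, 0.0641]
ee_rot: [[-0.987, -0.161, 0.0], [-0.161, 0.987, 0.0], [-0.0, 0.0, -1.0]]
force: [-3.5, -0.9, 8.3]
width: 0.0173
grasp_force: 46.8
```

Request:
arm_command:
  commands:
    - [[0.5,0,1],[0,0,0]]
    - [[0,0,0.5],[0,0,0]]
    - [[0,0,0],[0,0,0]]
    - [[0,0,0],[0,0,0]]

```text
time_s: 13.7
position: [0.4966, 0.1399, 0.0628]
ee_rot: [[-0.987, -0.161, 0.001], [-0.161, 0.987, 0.0], [-0.001, 0.0, -1.0]]
force: [-2.3, 0.3, 7.9]
width: 0.0172
grasp_force: 47.0
```

Request:
arm_command:
  commands:
    - [[0,0,0.5],[0,0,0]]
    - [[0,0,0],[0,0,0]]
    - [[0,0,0],[0,0,0]]

```text
time_s: 14.08
position: [0.4966, 0.1399, 0.0625]
ee_rot: [[-0.987, -0.161, 0.001], [-0.161, 0.987, 0.0], [-0.001, 0.0, -1.0]]
force: [-3.8, -1.0, 11.6]
width: 0.0168
grasp_force: 47.6
```

Request:
arm_command:
  commands:
    - [[0,0,0.5],[0,0,0]]
    - [[0,0,0],[0,0,0]]
    - [[0,0,0],[0,0,0]]

```text
time_s: 14.45
position: [0.4966, 0.1399, 0.0625]
ee_rot: [[-0.987, -0.161, 0.001], [-0.161, 0.987, 0.0], [-0.002, 0.0, -1.0]]
force: [-3.6, -1.7, 16.0]
width: 0.0174
grasp_force: 48.2
```

Request:
arm_command:
  commands:
    - [[0,0,0.5],[0,0,0]]
    - [[0,0,0],[0,0,0]]
    - [[0,0,0],[0,0,0]]

```text
time_s: 14.82
position: [0.4966, 0.1399, 0.0625]
ee_rot: [[-0.987, -0.161, 0.002], [-0.161, 0.987, 0.0], [-0.002, 0.0, -1.0]]
force: [-6.5, -1.5, 21.1]
width: 0.0172
grasp_force: 49.0
```

```bash
python3 - <<'E'
from h import *
s=sensors.state();print(s["time_s"],s["position"],np.round(s["ee_rot"],4).tolist(),s["force"],s["ft_torque"],s["grasp_force"])
im2=viewer.camera("side")
cv2.imwrite("pics/s6.png",cv2.resize(im2[170:280,230:360][:,:,::-1],None,fx=5,fy=5,interpolation=cv2.INTER_CUBIC))
E
```

```text
14.825 [0.49660167 0.13993221 0.0624978 ] [[-0.9869, -0.1615, 0.0016], [-0.1615, 0.9869, 0.0004], [-0.0017, 0.0001, -1.0]] [-6.51562145 -1.46859703 21.10302215] [-0.44185269  1.41462502 -0.00800959] 48.97206008434296
```

View pics/s6.png

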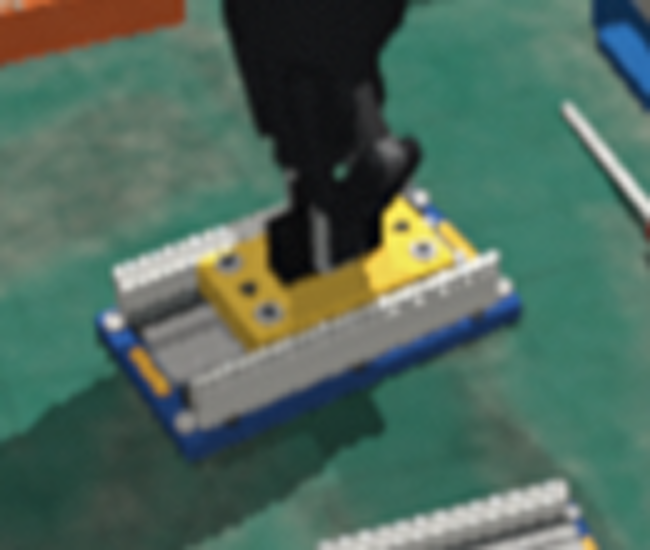

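Hard stop at TCP z = 62.5 mm: about 12 mm below first contact on the pin, so fully home. The side view shows the guide low and level between the fences. I'll relieve the small sideways load and settle.

Request:
arm_command:
  commands:
    - [[0.6,0,0],[0,0,0]]
    - [[0,0,0],[0,0,0]]
    - [[0,0,0.3],[0,0,0]]
    - [[0,0,0],[0,0,0]]
    - [[0,0,0],[0,0,0]]

```text
time_s: 15.5
position: [0.4966, 0.1399, 0.0625]
ee_rot: [[-0.987, -0.161, 0.003], [-0.161, 0.987, 0.001], [-0.003, 0.0, -1.0]]
force: [-5.7, -2.0, 22.1]
width: 0.0172
grasp_force: 49.1
```

Request:
arm_command:
  commands:
    - [[0,0,0],[0,0,0]]
    - [[0,0,0],[0,0,0]]
    - [[0,0,0],[0,0,0]]
    - [[0,0,0],[0,0,0]]
    - [[0,0,0],[0,0,0]]

```text
time_s: 16.12
position: [0.4966, 0.1399, 0.0625]
ee_rot: [[-0.987, -0.161, 0.003], [-0.161, 0.987, 0.001], [-0.003, 0.0, -1.0]]
force: [-5.4, -1.8, 21.6]
width: 0.0171
grasp_force: 49.1
```

```bash
python3 - <<'E'
from h import *
s=sensors.state();print(s["time_s"],s["position"],np.round(s["ee_rot"],4).tolist(),s["force"],s["ft_torque"],s["grasp_force"])
im=viewer.camera("wrist");cv2.imwrite("pics/w7.png",im[100:400,140:500][:,:,::-1].repeat(2,0).repeat(2,1))
m=mask(im,(20,120,90),(35,255,255),(200,100,450,300));n,l,st,c=cv2.connectedComponentsWithStats(m)
print(st[st[:,4]>300])
E
```

```text
16.125 [0.49658914 0.13992056 0.06250342] [[-0.9869, -0.1614, 0.0027], [-0.1614, 0.9869, 0.0005], [-0.0028, 0.0001, -1.0]] [-5.37119928 -1.77093884 21.55264167] [-0.4092938   1.32047192 -0.0325438 ] 49.114699959754944
[[     0      0    640    400 247662]
 [   262    156    121    122   8338]]
```

View pics/w7.png

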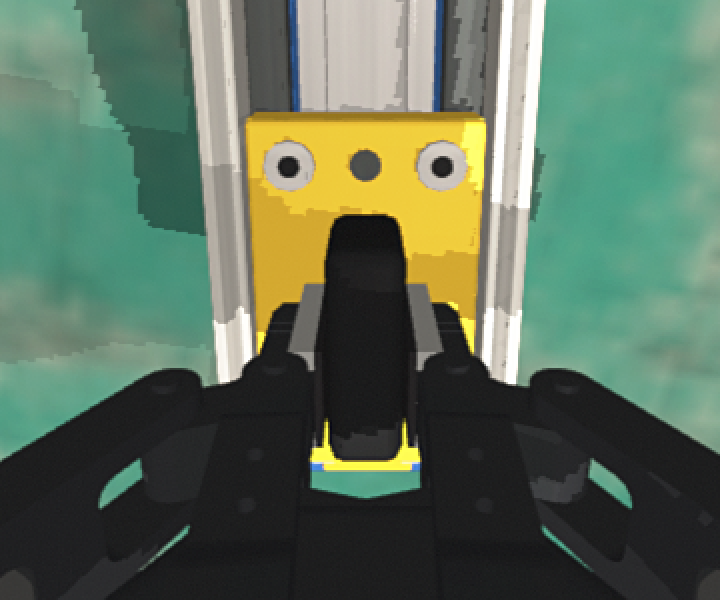

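The guide sits in the channel, square in the grip (same pixel box as before), and the arm is steady at about 24 N on the jig. I'm handing in now.

```bash
python3 -c "
from plant import manip;print(manip.hand_in())"
```

```text
the job is handed in; nothing more can be done
None
```

I handed the job in at about 16 s with the drill guide over the pin and seated level on the jig's landings, held down by its handle at about 24 N with a 49 N grip; the hand-in returned no verdict.

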